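Feel for the heavy side of a wind wheel

TASK

The wooden wind wheel on the balancing stand has a weight buried somewhere in its hub that cannot be seen, and its stiff bearing leaves it wherever it is put. Turn the wheel with the gripper to feel which side is heavy, then bring that heavy side to the very bottom and hold the wheel there: finish while still holding it, without letting go. Leave the nest box, honey jar, boards and mallet alone.

Things in the scene. Friction and masses are not known exactly. Their poses are not given: they have to be found in the camera images.
- stand: Plywood stand fixed to the bench: foot 130 x 170 x 16 mm, two posts 34 mm wide, 172 mm tall, 66 mm apart inside, the wheel between them. Origin: centre of the foot's underside, on the bench. z up; x level, along the wheel's axle, which lies 160 mm above the origin; y level, in the wheel's plane. Turned up to 0.4 rad either way from the world axes.
- wheel (a joint): Angle of the wheel about the stand's x, rad, right-handed (plus carries its top towards the stand's -y); no stops. At 0 the first spoke points straight up; the weight sits elsewhere in the hub each time. The bearing rubs with 0.62 N m (plus 0.08 per rad/s). The weight pulls with 0.38 to 0.58 N m when level with the axle: it takes more force where the heavy side goes up, less where it goes down.
- axle (a point): Centre of the wheel, on the axle 160 mm above the bench. Wheel: light wood hub 160 mm across, 40 mm thick, six identical round spokes 60 degrees apart, 12 mm thick, standing out of the rim from 80 to 140 mm from the axle. Turning it by a spoke 120 mm from the axle takes about 0.3 N (heavy side sinking fastest) to 10 N (rising fastest), 5.2 N with it at the bottom or top.
- spoke_end (a point): Centre of the outer end of the first spoke, 140 mm from the axle; it turns with the wheel.
- nestbox: Loose bystander: bare wooden nest box with a gable roof, about 170 x 190 mm and 190 mm tall, origin under its centre.
- honey: Loose bystander: honey jar 68 mm in diameter, 85 mm tall, origin under its centre.
- boards: Loose bystander: pile of three wooden boards, about 125 x 180 x 54 mm, origin under its centre.
- mallet: Loose bystander: mallet 260 mm long lying along its own x axis, origin under its middle.

How it is judged:
On the way:
1. the wheel is being turned by the fingers: the first spoke's end has come at least 40 mm away from where it started (distance of spoke_end from where it was at the start of the episode above 0.04 m and contact force between the fingers and wheel above 0.3 N), for 0.05 s.
At the end, for the whole second after the job is handed in: The middle of the heavy side (slug_c0, the buried weight, centred 48 mm from the axle) is straight below the axle to within 20 degrees, the wheel is still, and the fingers are holding it (at least 1 N of contact) through the last second (height (world z) of slug_c0 below 0.1149 m and contact force between the fingers and wheel above 1 N and velocity of joint wheel between -0.05 and 0.05 rad/s); the arm keeps its last pose, push and grip.
It fails at once if the nest box is moved more than 25 mm (distance of nestbox from where it was at the start of the episode above 0.025 m).
It fails at once if the honey jar is moved more than 25 mm (distance of honey from where it was at the start of the episode above 0.025 m).
It fails at once if the boards are moved more than 25 mm (distance of boards from where it was at the start of the episode above 0.025 m).
It fails at once if the mallet is moved more than 25 mm (distance of mallet from where it was at the start of the episode above 0.025 m).
It also fails if it takes over 72 s, if anything falls off the work surface, if the arm or the gripper's body presses on something with over 40 N, if the wrist force passes 120 N, or if a joint passes its speed limit or range.

ROBOT

A 6-joint arm with a two-finger parallel gripper is mounted at the origin on the work surface. World frame = base frame: x ahead of the robot, y to its left, z up, the work surface at z = 0. Lengths are in m, angles in rad, forces in N, time in s.
With the tool pointing down it reaches from about 0.3 to 0.825 m from the base axis. Payload 5.4 kg.
Tool frame: the origin (TCP) lies at the very end of the fingers, on their centre line; the grasp point (between the pads) lies 19 mm behind it; z points along the fingers, x is the direction in which the jaws open and shut, and the axes are right-handed (so a half turn about z gives the same grasp; the last joint's range is limited). The gripper opens to 92 mm and grips with 3 to 60 N. Pads are 20 mm wide; open, the fingers measure 128 mm over their backs; the gripper's body (75 mm by 189 mm) begins 69 mm behind the grasp point.
Start: joints at [-1.53, 0.158, 1.597, -0, 1.386, -0.21], TCP at [0.143, -0.557, 0.215] pointing down, gripper open.
Joint ranges: [-2.91, 2.91], [-0.94, 2.29], [0.18, 2.7], [-1.29, 4.43], [0.17, 2.64], [-3, 3]. Speed limits (rad/s): [2.57, 2.57, 3.14, 3.14, 3.14, 3.14].

INTERFACE

Orientations are given as a rotation vector (axis times angle).
In Python, from workcell import bot gives the robot as it stands. Calls block until the motion is done:
- bot.goto(position, orientation): joint-space move of the TCP to a pose.
- bot.line_to(position, rot=None, max_speed=0.15): straight line of the TCP; rot=None keeps the orientation; max_speed is the mean speed in m/s.
- bot.set_joints(angles): joint-space move.
- bot.set_gripper(opening, newtons=None): opening from 0.0 (shut) to 1.0 (fully open); newtons is the grip in N (None keeps the last); returns when the fingers have stopped.
- bot.hold(seconds).
- bot.inverse_kinematics(position, orientation): joint angles nearest the present ones, or None.
- bot.read_camera(name): name is "side" or "top"; returns a dict with "pixels" (384x512x3 uint8, blue, green, red), "fx", "fy", "cx", "cy" (pixels), "R" (3x3) and "t" (3): a world point X has camera coordinates R X + t. Camera axes: x right, y down, z forward; pixel columns grow to the right and rows downward; lengths in m; the calibration is good to about 2 mm. A picture is of the moment at which its call begins. There is no depth.
A pose or a line that the arm cannot do raises bot.MotionError and nothing moves.
- bot.job_done(): hands the job in, once; it reports no verdict.
Readings, each from a call of its own:
- bot.current_clock(): time.
- bot.current_joints(): joint angles.
- bot.current_joint_vel(): joint speeds.
- bot.current_effort(): joint torques, N m.
- bot.current_ee_pos(): TCP position.
- bot.current_tool_rot(): TCP orientation.
- bot.current_contact_force(): force on the tool from outside, world axes, zero at the start.
- bot.current_ft_torque(): the same for the moment, N m.
- bot.current_opening(): opening from 0.0 (shut) to 1.0 (fully open).
Only numpy, scipy, OpenCV 4.12 (cv2) and the standard library are available. Lean on these libraries where they do the work, as an engineer would, in place of code of your own. Each camera call takes 0.05 s, during which the arm holds its last target.

## Working session

There is one attempt and no reset: what is moved stays moved. The work goes in short steps, each a Python script; the robot and the scene stay as the last script left them, time stands still between calls to the robot, and variables do not carry over. Pictures are saved under pics/ and viewed, and the job is handed in when it is done.

```bash
mkdir -p pics; ls; python3 - <<'E'
from workcell import bot
import cv2
for n in("side","top"):
    c=bot.read_camera(n); cv2.imwrite(f"pics/{n}0.png",c["pixels"])
    print(n,c["fx"],c["fy"],c["cx"],c["cy"],c["R"],c["t"])
print(bot.current_clock(),bot.current_tool_rot(),bot.current_ee_pos())
E
```

```text
pics
side 442.86834508167743 442.86834508167743 257.264623464487 189.00047955618174 [[-0.88700295 -0.46163884 -0.01074014]
 [-0.22326211  0.44910823 -0.86513342]
 [ 0.40420267 -0.76497803 -0.50142679]] [0.60575251 0.31047831 1.17000227]
top 489.26983388806804 489.26983388806804 255.28014381943171 184.42381847921206 [[-1.49104902e-03 -9.99942442e-01  1.06249573e-02]
 [-9.95024462e-01  4.25090048e-04 -9.96300163e-02]
 [ 9.96197652e-02 -1.07206456e-02 -9.94967824e-01]] [-0.013101    0.66063289  1.72051977]
0.1 [-2.48088250e+00  1.92541724e+00  1.65765875e-03] [ 0.14264389 -0.55647366  0.21375183]
```

View pics/side0.png

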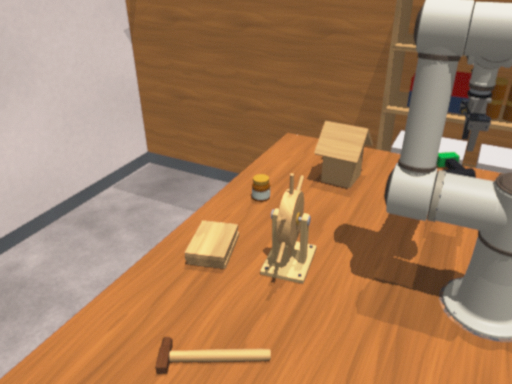

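View pics/top0.png

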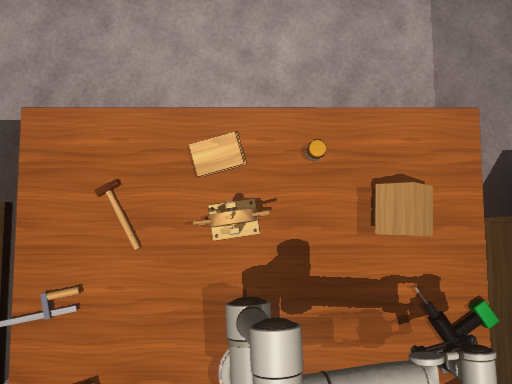

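```bash
python3 - <<'E'
import cv2
a=cv2.imread("pics/side0.png")[160:290,240:340]; cv2.imwrite("pics/s0z.png",cv2.resize(a,None,fx=4.5,fy=4.5,interpolation=cv2.INTER_CUBIC))
a=cv2.imread("pics/top0.png")[180:255,180:285]; cv2.imwrite("pics/t0z.png",cv2.resize(a,None,fx=7,fy=7,interpolation=cv2.INTER_CUBIC))
E
```

```text
(no output)
```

View pics/s0z.png

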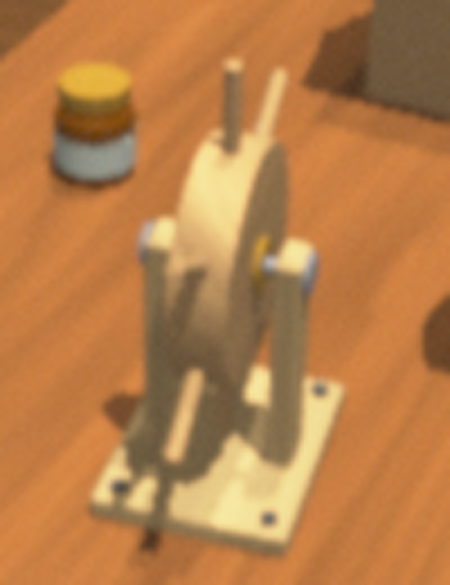

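View pics/t0z.png

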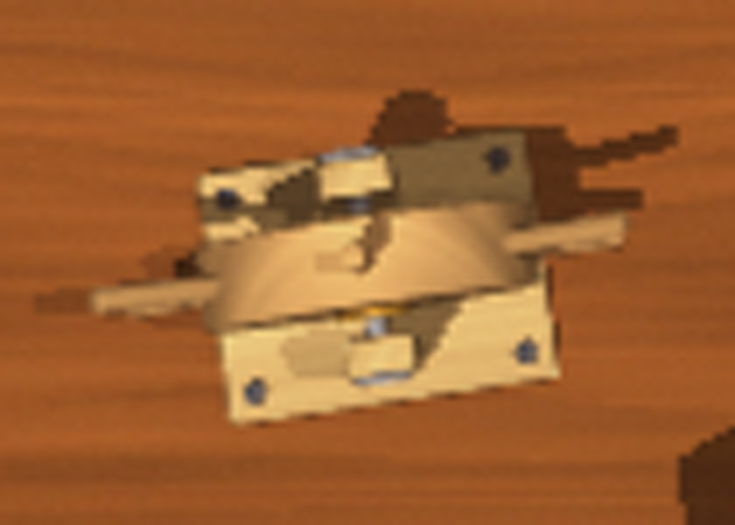

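```bash
cat > h.py <<'E'
import numpy as np
from workcell import bot
def ray(c,u,v):
    R=np.array(c["R"]);t=np.array(c["t"])
    d=R.T@np.array([(u-c["cx"])/c["fx"],(v-c["cy"])/c["fy"],1.]); return -R.T@t,d
def onplane(c,u,v,p,n):
    o,d=ray(c,u,v); return o+d*(np.dot(n,np.array(p)-o)/np.dot(n,d))
def proj(c,X):
    q=np.array(c["R"])@X+c["t"]; return [c["fx"]*q[0]/q[2]+c["cx"],c["fy"]*q[1]/q[2]+c["cy"]]
E
python3 - <<'E'
from h import *
np.set_printoptions(precision=4,suppress=True)
t=bot.read_camera("top");s=bot.read_camera("side")
Z=np.array([0,0,1.])
P=np.array([onplane(t,180+u/7-.5+.07,180+v/7-.5+.07,[0,0,.016],Z) for u,v in[(200,178),(528,133),(557,375),(233,422)]])
print(P,P.mean(0))
TL,TR,BR,BL=P
print([np.linalg.norm(a) for a in(TL-TR,BL-BR,TL-BL,TR-BR)])
B=np.array([onplane(t,180+u/7-.43,180+v/7-.43,[0,0,.016],Z) for u,v in[(228,200),(497,158),(527,352),(256,391)]]);print('bolts',B.mean(0))
y=(TL-TR)+(BL-BR); x=(TL-BL)+(TR-BR)
y2=(B[0]-B[1])+(B[3]-B[2])
print(np.arctan2(-y[0],y[1]),np.arctan2(x[1],x[0]),np.arctan2(-y2[0],y2[1]))
yaw=(np.arctan2(-y[0],y[1])+np.arctan2(-y2[0],y2[1]))/2
c=(P.mean(0)+B.mean(0))/2
ax=np.array([c[0],c[1],.16]);n=np.array([np.cos(yaw),np.sin(yaw),0]);yy=np.array([-n[1],n[0],0])
for cam,L in((s,[(233,65),(280,75),(178,460)]),(t,[(95,300),(625,228),(330,262)])):
  for u,v in L:
    if cam is s:u,v=240+u/4.5-.4,160+v/4.5-.4
    else:u,v=180+u/7-.43,180+v/7-.43
    X=onplane(cam,u,v,ax,n)-ax; a,b=X@yy,X[2]
    print(a,b,np.hypot(a,b),'angle from up, + toward -y deg',np.degrees(np.arctan2(-a,b)))
print('axle',ax,yaw)
# colour check: first spoke differing?
E
```

```text
[[ 0.588   0.1559  0.016 ]
 [ 0.611  -0.0128  0.016 ]
 [ 0.4869 -0.0275  0.016 ]
 [ 0.4632  0.1381  0.016 ]] [0.5373 0.0634 0.016 ]
[np.float64(0.1703094558756991), np.float64(0.1672401633185361), np.float64(0.12600750494680812), np.float64(0.1250281074491896)]
bolts [0.5381 0.0647 0.016 ]
0.1388262869433013 0.12991061230581874 0.1475995022395457
0.017883302623516183 0.1488571690702251 0.14992754682287654 angle from up, + toward -y deg -6.850529935574417
-0.10424487417072276 0.07929587094164861 0.13097644421522678 angle from up, + toward -y deg 52.74086757885342
0.11857319591549108 -0.06862328513199975 0.13699911697496875 angle from up, + toward -y deg -120.05976794801066
0.12057363517798847 0.0782424002989385 0.14373543301696345 angle from up, + toward -y deg -57.019735669393334
-0.12174078863047406 0.01769315393498752 0.12301978423219953 angle from up, + toward -y deg 81.73083491196692
0.012361273277051266 0.12080250685581354 0.12143330160906776 angle from up, + toward -y deg -5.842529881033065
axle [0.5377 0.0641 0.16  ] 0.1432128945914235
```

```bash
cat >> h.py <<'E'
from scipy.spatial.transform import Rotation as Ro
AX=np.array([.5377,.0641,.16]);YAW=.143
N=np.array([np.cos(YAW),np.sin(YAW),0]);YY=np.array([-N[1],N[0],0]);ZZ=np.array([0,0,1.])
def U(p): return np.cos(p)*ZZ-np.sin(p)*YY
def T(p): return -np.sin(p)*ZZ-np.cos(p)*YY   # direction of +wheel rotation
def pose(p,r,tilt=None,jaw='t',sg=1,dt=0.0):
    q=p if tilt is None else tilt
    z=-U(q); x=sg*(T(q) if jaw=='t' else N)
    R=np.column_stack([x,np.cross(z,x),z])
    return AX+U(p)*r+T(p)*dt, Ro.from_matrix(R).as_rotvec()
E
python3 - <<'E'
from h import *
np.set_printoptions(precision=2,suppress=True)
for jaw in 'tn':
  for sg in(1,-1):
    print(jaw,sg)
    for d in range(-105,106,15):
      P=pose(np.radians(d),.095,jaw=jaw,sg=sg)
      print(d,bot.inverse_kinematics(*P))
print(bot.current_clock())
E
```

```text
t 1
-105 None
-90 [ 0.61  0.91  1.38 -1.26  1.91  2.34]
-75 [ 0.59  0.7   1.45 -1.1   1.78  2.26]
-60 [ 0.53  0.5   1.52 -0.94  1.65  2.15]
-45 [ 0.43  0.32  1.57 -0.75  1.53  1.99]
-30 [ 0.28  0.17  1.61 -0.52  1.45  1.8 ]
-15 [ 0.1   0.08  1.64 -0.26  1.42  1.56]
0 [-0.1   0.05  1.64 -0.    1.46  1.32]
15 [-0.3   0.09  1.62  0.24  1.55  1.11]
30 [-0.45  0.2   1.59  0.43  1.66  0.95]
45 [-0.57  0.35  1.53  0.58  1.79  0.83]
60 [-0.65  0.53  1.47  0.71  1.93  0.75]
75 [-0.69  0.73  1.4   0.83  2.06  0.7 ]
90 [-0.7   0.94  1.32  0.95  2.19  0.68]
105 [-0.69  1.13  1.25  1.09  2.32  0.68]
t -1
-105 None
-90 [ 0.61  0.91  1.38 -1.26  1.91 -0.8 ]
-75 [ 0.59  0.7   1.45 -1.1   1.78 -0.88]
-60 [ 0.53  0.5   1.52 -0.94  1.65 -0.99]
-45 [ 0.43  0.32  1.57 -0.75  1.53 -1.15]
-30 [ 0.28  0.17  1.61 -0.52  1.45 -1.35]
-15 [ 0.1   0.08  1.64 -0.26  1.42 -1.58]
0 [-0.1   0.05  1.64 -0.    1.46 -1.82]
15 [-0.3   0.09  1.62  0.24  1.55 -2.03]
30 [-0.45  0.2   1.59  0.43  1.66 -2.19]
45 [-0.57  0.35  1.53  0.58  1.79 -2.31]
60 [-0.65  0.53  1.47  0.71  1.93 -2.39]
75 [-0.69  0.73  1.4   0.83  2.06 -
[... 548 characters left out ...]
.93 -0.82]
75 [-0.69  0.73  1.4   0.83  2.06 -0.87]
90 [-0.7   0.94  1.32  0.95  2.19 -0.89]
105 [-0.69  1.13  1.25  1.09  2.32 -0.89]
n -1
-105 None
-90 [ 0.61  0.91  1.38 -1.26  1.91 -2.37]
-75 [ 0.59  0.7   1.45 -1.1   1.78 -2.45]
-60 [ 0.53  0.5   1.52 -0.94  1.65 -2.56]
-45 [ 0.43  0.32  1.57 -0.75  1.53 -2.72]
-30 [ 0.28  0.17  1.61 -0.52  1.45 -2.92]
-15 None
0 [-0.1   0.05  1.64  0.    1.46  2.89]
15 [-0.3   0.09  1.62  0.24  1.55  2.68]
30 [-0.45  0.2   1.59  0.43  1.66  2.52]
45 [-0.57  0.35  1.53  0.58  1.79  2.4 ]
60 [-0.65  0.53  1.47  0.71  1.93  2.32]
75 [-0.69  0.73  1.4   0.83  2.06  2.27]
90 [-0.7   0.94  1.32  0.95  2.19  2.25]
105 [-0.69  1.13  1.25  1.09  2.32  2.25]
0.2
```

```bash
python3 - <<'E'
from h import *
import cv2
p=bot.current_ee_pos()
bot.line_to([p[0],p[1],.40],max_speed=.3)
a=np.radians(-6)
bot.goto(*pose(a,.20)); bot.set_gripper(.45,25)
print(bot.current_ee_pos(),pose(a,.2)[0],bot.current_contact_force(),bot.current_clock())
for n in("side","top"):
    c=bot.read_camera(n); k=c["pixels"]
    k=k[90:290,200:400] if n=="side" else k[150:300,160:330]
    cv2.imwrite(f"pics/{n}1.png",cv2.resize(k,None,fx=3,fy=3,interpolation=cv2.INTER_CUBIC))
E
```

```text
[0.53470883 0.0848041  0.35888437] [0.53472066 0.08479231 0.35890438] [ 0.25425427 -0.45557579 -0.14854995] 4.4917
```

View pics/side1.png

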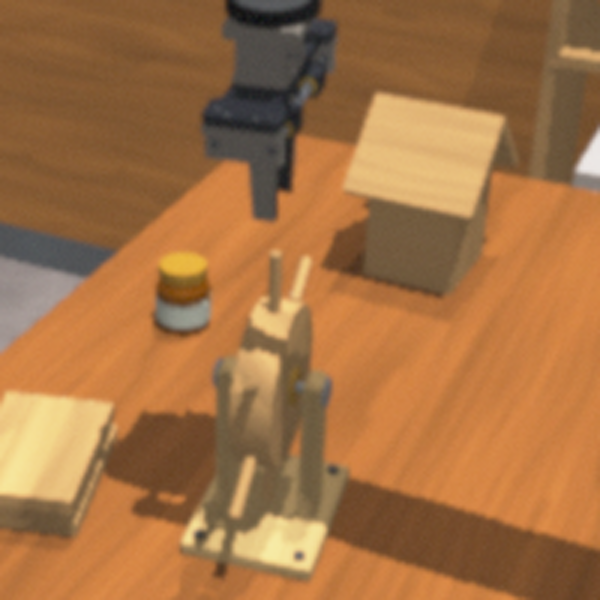

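View pics/top1.png

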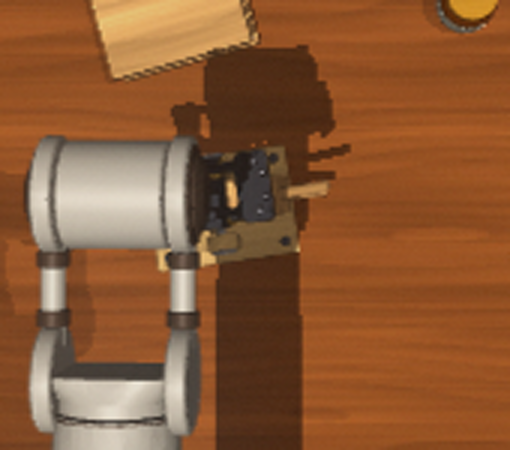

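The side crop shows the fingers at (265,215) and (288,188), on either side of the top spoke's tip at (276,255), so they line up. I'll lower, grip, and take a first small turn.

```bash
cat >> h.py <<'E'
RG=.095
def rd(p):
    F=np.array(bot.current_contact_force());M=np.array(bot.current_ft_torque());e=np.array(bot.current_ee_pos())
    # readings along tangent, radial, axle; moment about axle x
    return np.round([bot.current_clock(),np.degrees(p),F@T(p),F@U(p),F@N,M@N,bot.current_opening(),(e-AX)@T(p)*1e3],3)
E
python3 - <<'E'
from h import *
np.set_printoptions(precision=3,suppress=True)
a=np.radians(-6)
print(rd(a))
bot.line_to(pose(a,.13)[0],max_speed=.12); print(rd(a))
bot.line_to(pose(a,RG)[0],max_speed=.08); print(rd(a))
bot.set_gripper(0,20); print(rd(a))
bot.hold(.2);print(rd(a))
for d in(-4,-2,0,2):
    q=np.radians(d); P=pose(q,RG); bot.line_to(P[0],P[1],max_speed=.03); print(rd(q))
bot.hold(.2);print(rd(q))
E
```

```text
[ 4.592 -6.    -0.269  0.051 -0.919  0.024  0.451  0.002]
[ 5.325 -6.     0.467 -0.41   0.208  0.078  0.452  0.097]
[ 5.908 -6.     0.108  0.719  0.132  0.092  0.451 -0.008]
[ 6.467 -6.     6.056 -0.048 -1.959 -0.703  0.125  1.82 ]
[ 6.667 -6.     6.534  1.489 -3.97  -0.625  0.127  1.833]
[ 6.925 -4.     5.749  3.576 -3.956 -0.809  0.125  1.451]
[ 7.183 -2.     5.628  5.158 -4.801 -0.893  0.123  1.195]
[ 7.442  0.     4.699  6.268 -2.951 -0.832  0.125  1.092]
[ 7.7    2.     4.654  6.292 -3.986 -0.836  0.124  1.119]
[ 7.9    2.     5.347  6.067 -3.914 -0.934  0.123  1.169]
```

```bash
cat >> h.py <<'E'
def sweep(ds,f='log.txt',tag='a'):
    for d in ds:
        q=np.radians(d); P=pose(q,RG); bot.line_to(P[0],P[1],max_speed=.06); r=rd(q)
        # torque on tool about axle, if moment ref is TCP
        e=np.array(bot.current_ee_pos())-AX;F=np.array(bot.current_contact_force());M=np.array(bot.current_ft_torque())
        tq=np.cross(e,F)@N+M@N
        print(r,round(tq,3)); open(f,'a').write(tag+' '+' '.join(map(str,r))+f' {tq}\n')
E
python3 - <<'E'
from h import *
np.set_printoptions(precision=3,suppress=True)
sweep(np.arange(8,63,6),tag='+'); print()
sweep(np.arange(56,20,-6),tag='-')
E
```

```text
[ 8.217  8.     6.029  6.603 -4.324 -0.704  0.126  1.907] -0.136
[ 8.533 14.     5.563  7.56  -5.45  -0.698  0.127  1.979] -0.177
[ 8.85  20.     5.705  8.653 -4.37  -0.704  0.127  2.012] -0.171
[ 9.167 26.     6.076  8.472 -4.02  -0.703  0.128  2.039] -0.133
[ 9.483 32.     5.795 10.223 -3.856 -0.734  0.126  2.042] -0.194
[ 9.8   38.     4.348 10.225 -4.846 -0.628  0.129  1.982] -0.228
[10.117 44.     5.358 10.933 -3.357 -0.715  0.123  1.952] -0.217
[10.433 50.     4.979 11.441 -3.114 -0.738  0.123  1.974] -0.279
[10.75  56.     5.19  12.235 -3.206 -0.711  0.127  1.876] -0.231
[11.067 62.     4.82  12.152 -3.033 -0.688  0.129  1.833] -0.244

[11.383 56.     1.021 10.667 -4.363 -0.739  0.125 -0.194] -0.638
[11.7   50.     2.363 10.138 -4.406 -0.813  0.128 -0.156] -0.583
[12.017 44.     1.245  9.343 -3.959 -0.905  0.126 -0.151] -0.784
[12.333 38.     1.601  9.555 -3.487 -1.033  0.124 -0.096] -0.878
[12.65  32.     2.105  9.766 -4.109 -1.068  0.124 -0.031] -0.865
[12.967 26.     3.775  8.372 -3.832 -1.229  0.123 -0.02 ] -0.866
```

```bash
cat >> h.py <<'E'
def fine(ds,sp=.01,tag='x',every=1,pr=True):
    for i,d in enumerate(ds):
        q=np.radians(d); P=pose(q,RG); bot.line_to(P[0],P[1],max_speed=sp)
        if i%every==0:
            r=rd(q); open('log.txt','a').write(tag+' '+' '.join(map(str,r))+'\n')
            if pr: print(r)
E
python3 - <<'E'
from h import *
np.set_printoptions(precision=3,suppress=True)
bot.set_gripper(.21); print(rd(np.radians(26)))
fine(np.arange(26.5,33.1,.5),tag='f+'); print()
bot.hold(.3);print(rd(np.radians(33)))
fine(np.arange(32,24,-.5),tag='f-')
E
```

```text
[13.292 26.    -0.535  0.035  0.078 -0.245  0.211 -0.201]
[13.542 26.5   -0.454 -0.437  0.114 -0.182  0.207  0.15 ]
[13.792 27.     0.224  0.052 -0.997 -0.182  0.207  0.157]
[14.042 27.5   -0.176  0.477  0.183 -0.186  0.209  0.055]
[14.292 28.     0.756  0.413 -0.674 -0.125  0.212  0.09 ]
[14.542 28.5   -0.568  0.613  0.644 -0.136  0.209  0.145]
[14.792 29.    -0.891  0.465  0.3   -0.154  0.211  0.202]
[15.042 29.5   -0.409 -0.525 -0.016 -0.202  0.204  0.19 ]
[15.292 30.    -0.553 -0.202  0.315 -0.196  0.209  0.197]
[15.542 30.5   -1.001  0.411  0.387 -0.212  0.211  0.179]
[15.792 31.     0.047  0.143  0.524 -0.215  0.207  0.181]
[16.042 31.5   -0.116 -0.397  0.253 -0.188  0.209  0.191]
[16.292 32.     0.589  0.647  0.003 -0.174  0.209  0.185]
[16.542 32.5   -0.674  0.115 -0.415 -0.285  0.21   0.169]
[16.792 33.    -0.061  1.463 -0.669 -0.162  0.209  0.188]

[17.092 33.    -0.108 -0.238 -0.327 -0.325  0.208  0.046]
[17.408 32.     0.512  0.401  0.418 -0.278  0.211 -0.322]
[17.658 31.5   -0.384 -0.45   0.774 -0.245  0.212 -0.139]
[17.908 31.     0.49   0.462 -0.158 -0.25   0.209 -0.129]
[18.158 30.5   -0.081  0.329 -0.349 -0.283  0.212 -0.13 ]
[18.408 30.     0.    -0.104  0.503 -0.303  0.208  0.003]
[18.658 29.5    6.555 -2.234  0.594 -1.129  0.212  0.911]
[18.908 29.     7.675 -1.792  0.883 -1.202  0.213  1.018]
[19.158 28.5    7.261 -1.965  0.328 -1.248  0.21   1.03 ]
[19.408 28.     8.086 -0.575  1.683 -1.279  0.215  1.047]
[19.658 27.5    7.17  -2.065  0.877 -1.267  0.21   1.052]
[19.908 27.     7.477 -1.852  1.367 -1.29   0.21   1.076]
[20.158 26.5    7.391 -2.077  0.734 -1.25   0.212  1.08 ]
[20.408 26.     7.678 -2.193 -0.028 -1.264  0.211  1.062]
[20.658 25.5    7.27  -0.376  0.496 -1.265  0.206  1.056]
[20.908 25.     7.045 -2.259  0.145 -1.277  0.212  1.032]
[21.158 24.5    7.488 -2.036  0.514 -1.21   0.209  1.059]
```

```bash
python3 - <<'E'
from h import *
np.set_printoptions(precision=3,suppress=True)
fine(np.arange(21.5,-36,-3),sp=.03,tag='g-')
E
```

```text
[21.475 21.5    4.329 -1.844  0.742 -0.858  0.212 -0.023]
[21.792 18.5    3.756 -1.224  0.164 -0.74   0.211 -0.263]
[22.108 15.5    4.354 -1.153 -0.403 -0.687  0.209 -0.275]
[22.425 12.5    3.706 -2.    -0.304 -0.656  0.21  -0.251]
[22.742  9.5    4.725 -1.46   0.535 -0.707  0.209 -0.222]
[23.058  6.5    4.173 -2.784 -0.461 -0.653  0.211 -0.23 ]
[23.375  3.5    4.207 -3.381  0.104 -0.61   0.213 -0.237]
[23.692  0.5    5.119 -3.749 -0.624 -0.57   0.208 -0.264]
[24.008 -2.5    3.852 -2.742 -0.038 -0.512  0.211 -0.226]
[24.325 -5.5    3.559 -3.852 -1.317 -0.512  0.209 -0.187]
[24.642 -8.5    4.353 -3.421 -0.209 -0.488  0.21  -0.156]
[ 24.958 -11.5     4.051  -2.987  -0.578  -0.433   0.215  -0.124]
[ 25.275 -14.5     4.858  -2.208  -0.961  -0.429   0.21   -0.131]
[ 25.592 -17.5     4.605  -1.466   0.823  -0.373   0.21   -0.12 ]
[ 25.908 -20.5     3.538  -0.508  -0.05   -0.34    0.212  -0.147]
[ 26.225 -23.5     3.224   0.933   0.235  -0.306   0.21   -0.138]
[ 26.542 -26.5     3.226   1.146   0.873  -0.339   0.211  -0.18 ]
[ 26.858 -29.5     3.17    0.241   0.739  -0.162   0.216  -0.296]
[ 27.175 -32.5     2.496  -0.156  -0.257  -0.092   0.208  -0.394]
[ 27.492 -35.5     2.534  -0.447   0.333  -0.002   0.207  -0.437]
```

```bash
python3 - <<'E'
from h import *
np.set_printoptions(precision=3,suppress=True)
fine(-35.5-.6*np.arange(1,7),sp=.01,tag='h-')
print()
fine([-37],sp=.05,tag='s');
fine(-35.5+.6*np.arange(0,9),sp=.01,tag='h+')
E
```

```text
[ 27.742 -36.1     5.114  -1.095   0.599  -0.497   0.212   0.311]
[ 27.992 -36.7     5.173  -0.711  -1.016  -0.521   0.212   0.225]
[ 28.242 -37.3     4.499  -0.625  -0.152  -0.49    0.211   0.031]
[ 28.492 -37.9     5.091  -0.858  -0.237  -0.493   0.21   -0.05 ]
[ 28.742 -38.5     4.723  -0.17   -0.371  -0.434   0.207  -0.071]
[ 28.992 -39.1     4.937  -0.194  -0.708  -0.377   0.21   -0.049]

[ 29.242 -37.     -0.216   0.773  -0.325   0.252   0.211  -0.353]
[ 29.642 -35.5    -2.354  -0.878  -0.72    0.562   0.212  -0.478]
[ 29.892 -34.9    -2.009  -0.831  -0.685   0.736   0.206  -0.27 ]
[ 30.142 -34.3    -3.222  -0.555  -1.148   0.679   0.211   0.187]
[ 30.392 -33.7    -2.35   -0.461   0.475   0.642   0.211   0.311]
[ 30.642 -33.1    -1.449   0.09    0.351   0.605   0.209   0.318]
[ 30.892 -32.5    -2.879  -0.368  -0.072   0.641   0.212   0.303]
[ 31.142 -31.9    -2.374   0.408   0.217   0.615   0.211   0.287]
[ 31.392 -31.3    -2.148   0.777   1.043   0.637   0.213   0.224]
[ 31.642 -30.7    -2.823   1.41   -0.019   0.594   0.209   0.244]
```

```bash
python3 - <<'E'
from h import *
np.set_printoptions(precision=3,suppress=True)
bot.hold(.25); print(rd(np.radians(-30.7)))
fine([-4],sp=.06,tag='s'); fine(-4+.6*np.arange(1,5),sp=.01,tag='h+')
print()
fine([24],sp=.06,tag='s'); fine(24+.6*np.arange(1,6),sp=.01,tag='h+')
E
```

```text
[ 31.892 -30.7    -1.118   1.502  -0.16    0.408   0.209   0.2  ]
[32.775 -4.     0.334  0.257  0.119  0.026  0.211  0.006]
[33.025 -3.4    0.499 -0.654  0.173  0.063  0.212 -0.48 ]
[33.275 -2.8   -1.254  0.181 -0.184  0.221  0.208 -0.236]
[33.525 -2.2   -1.305 -0.414 -1.066  0.195  0.211  0.036]
[33.775 -1.6   -1.346  0.129 -0.25   0.179  0.21   0.238]

[34.625 24.     0.37  -0.087 -0.329 -0.09   0.212 -0.279]
[34.875 24.6    0.285  0.508  0.118 -0.179  0.213 -0.644]
[35.125 25.2   -0.471  0.209 -0.213 -0.16   0.207 -0.033]
[35.375 25.8   -0.943 -0.764 -0.067 -0.097  0.213  0.1  ]
[35.625 26.4   -0.616 -0.68   0.487 -0.106  0.21   0.228]
[35.875 27.    -0.861 -0.335 -0.362 -0.167  0.209  0.214]
```

```bash
python3 - <<'E'
from h import *
import cv2
np.set_printoptions(precision=3,suppress=True)
fine([50],sp=.08,tag='s');fine([71],sp=.08,tag='s'); fine(71+.7*np.arange(1,6),sp=.01,tag='h+')
a=np.radians(74.5)
bot.line_to(pose(a,.19)[0],max_speed=.2); print(rd(a))
b=np.radians(13.5)
bot.set_gripper(.4); bot.goto(*pose(b,.2)); print(rd(b))
for n in("side","top"):
    c=bot.read_camera(n); k=c["pixels"]; cv2.imwrite(f"pics/{n}2full.png",k)
    k=k[90:290,200:400] if n=="side" else k[150:300,160:330]
    cv2.imwrite(f"pics/{n}2.png",cv2.resize(k,None,fx=3,fy=3,interpolation=cv2.INTER_CUBIC))
E
```

```text
[36.5   50.    -0.264  0.276 -0.175 -0.389  0.206 -0.134]
[37.083 71.     0.176  0.236 -0.125 -0.386  0.208 -1.173]
[37.35  71.7    0.248  0.141 -0.112 -0.438  0.211 -1.106]
[37.617 72.4   -1.899 -0.239  0.6   -0.251  0.211 -0.224]
[37.883 73.1   -0.383  0.388 -0.567 -0.272  0.206  0.265]
[38.15  73.8    0.34  -0.645 -0.409 -0.359  0.211  0.308]
[38.417 74.5   -1.153  0.575  0.634 -0.388  0.208  0.267]
[39.042 74.5    0.592 -0.226  0.11  -0.429  0.209  0.363]
[40.383 13.5   -0.383 -0.368  0.223 -0.105  0.397  0.822]
```

View pics/side2.png

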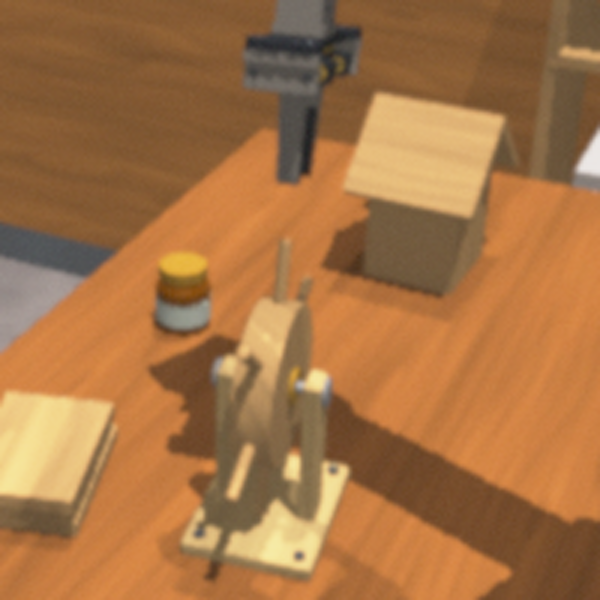

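View pics/top2.png

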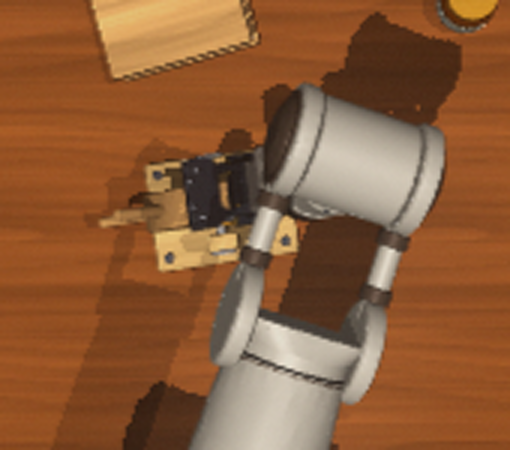

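```bash
cat >> h.py <<'E'
CS=dict(fx=442.868345,fy=442.868345,cx=257.264623,cy=189.00048,R=np.array([[-0.88700295,-0.46163884,-0.01074014],[-0.22326211,0.44910823,-0.86513342],[0.40420267,-0.76497803,-0.50142679]]),t=np.array([0.60575251,0.31047831,1.17000227]))
def ang(u,v):
    X=onplane(CS,u,v,AX,N)-AX; return np.degrees(np.arctan2(-X@YY,X[2])),np.hypot(X@YY,X[2])
E
python3 - <<'E'
from h import *
print(ang(200+285/3-.33,90+240/3-.33), ang(200+306/3-.33,90+281/3-.33),ang(200+235/3-.33,90+495/3-.33))
print(proj(CS,AX+U(np.radians(13))*.14),proj(CS,AX+U(np.radians(73))*.14))
E
```

```text
(np.float64(6.270764529512303), np.float64(0.14594690795571835)) (np.float64(63.012729086981125), np.float64(0.11951121505381569)) (np.float64(-105.10993768570431), np.float64(0.1351233890071101))
[np.float64(296.0532932047393), np.float64(169.971853186995)] [np.float64(303.73799093833253), np.float64(182.95295138546217)]
```

```bash
python3 - <<'E'
from h import *
np.set_printoptions(precision=3,suppress=True)
b=np.radians(11); P=pose(b,.16)
bot.line_to(P[0],P[1],max_speed=.15)
bot.line_to(pose(b,RG)[0],max_speed=.12); print(rd(b))
bot.set_gripper(.21); print(rd(b))
fine([35,58],sp=.09,tag='s'); fine(58+.7*np.arange(1,7),sp=.01,tag='k+')
E
```

```text
[41.6   11.    -0.791  0.603  0.639 -0.094  0.398  0.204]
[42.05  11.     6.185  2.132  0.253 -0.864  0.209  1.694]
[42.642 35.    -0.148  1.07   1.519 -0.234  0.212 -0.055]
[43.217 58.    -0.811 -0.886 -0.029 -0.4    0.208 -0.997]
[43.483 58.7   -0.31  -0.101 -0.104 -0.407  0.207 -1.144]
[43.75  59.4   -3.44  -0.124  0.962  0.171  0.212 -0.648]
[44.017 60.1   -3.11   0.53   0.991  0.195  0.211 -0.023]
[44.283 60.8   -3.185  0.077  0.566  0.116  0.21   0.29 ]
[44.55  61.5   -3.221  0.025  0.421  0.087  0.21   0.313]
[44.817 62.2   -3.523  0.528  0.72   0.05   0.208  0.258]
```

```bash
python3 - <<'E'
from h import *
np.set_printoptions(precision=3,suppress=True)
fine([64,66.5],sp=.02,tag='s');fine(66.5+.7*np.arange(1,5),sp=.01,tag='k+')
print()
fine([66.5],sp=.06,tag='s'); fine(66.5-.7*np.arange(1,8),sp=.01,tag='k-')
E
```

```text
[45.117 64.    -1.598  0.138 -0.303 -0.157  0.212  0.831]
[45.475 66.5   -0.927 -1.063  0.122 -0.268  0.209  0.898]
[45.742 67.2   -2.074  1.103 -0.202 -0.059  0.211  0.066]
[46.008 67.9   -4.246  0.41   0.602  0.178  0.213 -0.03 ]
[46.275 68.6   -3.626  0.457  0.617  0.124  0.212  0.179]
[46.542 69.3   -2.861  0.471  0.61   0.132  0.212  0.268]

[46.792 66.5    0.212  0.15  -0.526 -0.402  0.205  0.092]
[47.058 65.8    2.648 -1.076 -2.196 -0.78   0.211  0.765]
[47.325 65.1    4.725 -1.913 -0.508 -0.977  0.206  0.294]
[47.592 64.4    3.731 -1.302 -1.575 -0.901  0.208 -0.235]
[47.858 63.7    4.432 -1.173 -0.78  -0.839  0.21  -0.349]
[48.125 63.     3.516 -0.64   0.609 -0.786  0.207 -0.292]
[48.392 62.3    2.585  0.138  0.161 -0.875  0.206 -0.254]
[48.658 61.6    3.612 -0.173  0.255 -0.838  0.212 -0.273]
```

The moments are cleaner than the forces. Pushing in the two directions now takes equal effort at about 65°. A fit over all the angles puts the heavy side at the bottom at 64–66°, so I'll clamp there.

```bash
python3 - <<'E'
from h import *
import cv2
np.set_printoptions(precision=3,suppress=True)
q=np.radians(64.5);P=pose(q,RG); bot.line_to(P[0],P[1],max_speed=.03); print(rd(q))
bot.set_gripper(0,20); print(rd(q)); e0=bot.current_ee_pos()
bot.hold(1.); print(rd(q)); print(np.array(bot.current_ee_pos())-e0)
bot.hold(1.); print(rd(q)); print(np.array(bot.current_ee_pos())-e0, bot.current_joint_vel())
for n in("side","top"):
    c=bot.read_camera(n); k=c["pixels"]
    cv2.imwrite(f"pics/{n}3full.png",k)
    k=k[90:290,200:400] if n=="side" else k[150:300,160:330]
    cv2.imwrite(f"pics/{n}3.png",cv2.resize(k,None,fx=3,fy=3,interpolation=cv2.INTER_CUBIC))
E
```

```text
[48.967 64.5   -0.5   -0.128  0.233 -0.421  0.213 -0.09 ]
[49.242 64.5   -2.452 -0.456 -1.462 -0.343  0.129 -0.557]
[50.242 64.5   -4.472  1.136 -0.873  0.104  0.125 -0.082]
[ 0. -0. -0.]
[51.242 64.5   -3.664  1.898 -1.487  0.146  0.126 -0.055]
[ 0. -0. -0.] [-0.001 -0.001  0.     0.     0.    -0.001]
```

View pics/side3.png

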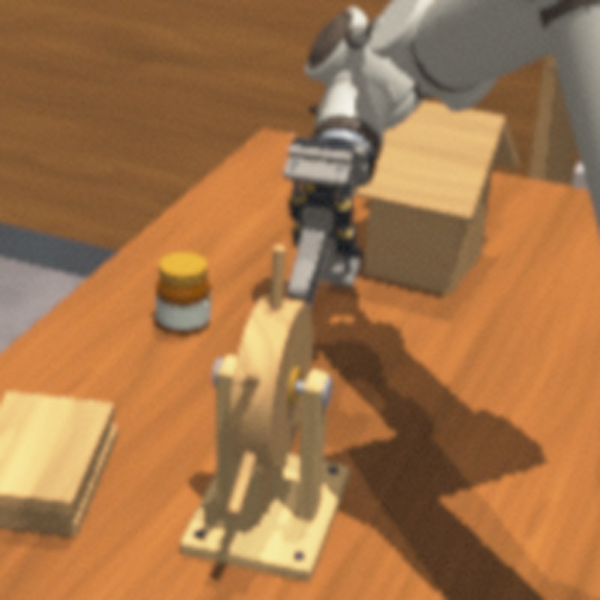

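View pics/top3full.png

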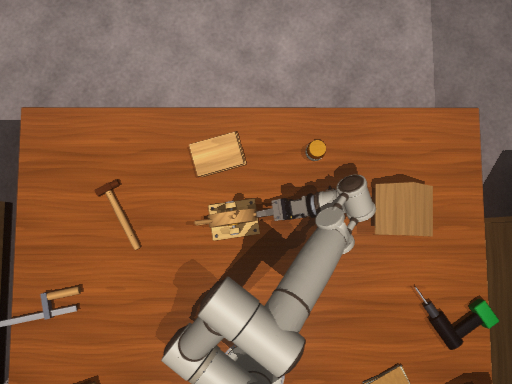

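The side crop shows the fingers clamped on the spoke near (300,290), with the next spoke up at (278,250). The full top view shows the nest box (376–433, 184–236), jar, boards and mallet where they started. The tool is still, so I'm handing in.

```bash
python3 - <<'E'
from h import *
print(bot.current_clock(),rd(np.radians(64.5))); print(bot.job_done())
E
```

```text
51.3417 [ 5.1342e+01  6.4500e+01 -4.2930e+00  3.9690e+00 -9.8200e-01  1.0600e-01
  1.2300e-01 -4.9000e-02]
the job is handed in; nothing more can be done
None
```

I turned the wheel with loosely straddling fingers and compared the push needed each way at several angles. The heavy side should now be at the bottom, and the gripper is holding a spoke there. I handed in at 51.3 s of the 72 s allowed; no verdict was reported.

**Finding the heavy side:** pushing the two ways needed equal effort with the held spoke at about 65°, so the heavy side should be straight down there. I estimated the fit by hand; the readings on the far side of the wheel also point to 64–66°. I clamped at 64.5° with a 20 N grip.

**Last checks:** over 2 s of holding, the tool did not move and the finger opening matched the 12 mm spoke. There was a steady side load of about 4 N. In the last picture the nest box, jar, boards and mallet stand where they were.

**What disagreed:**
- **First sweep discarded:** those readings, taken with the spoke clamped, made no sense because of the clamping load and overshoot when the arm stopped.
- **Friction looked low:** the measured friction forces came out about a quarter below the stated value. Comparing the two directions should cancel that.
- **Camera angles off:** the spoke angles seen in the side camera were about 5° off those from the arm, because that view is nearly edge-on. I relied on the arm's angles.

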